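Close up the second course of a shielding-brick wall in broken bond

TASK

The second course of this shielding-brick wall has been started with its joints almost straight over the joints below. Lay the loose half brick (not the thinner quarter) across the wall in the open space next to the end plate, setting it down rather than dropping it, and then slide the two full bricks along the wall until the half brick is tight against the end plate, all the joints of the course are closed and each full brick bridges a joint of the bottom course. Keep the faces flush with the bricks below, and leave the bottom course and the other things on the bench as they are.

Things in the scene. Friction and masses are not known exactly. Their poses are not given: they have to be found in the camera images.
- tray: Fixed grey steel tray under the wall, 100 mm wide (own x), along its own y; origin at bench height on its centre line. Floor 4 mm thick, y -190 to 236 mm; lips 14 mm high. At its +y end the end plate: 6 mm thick, 112 mm high, inner face at y = 230 mm, gussets behind it to y = 270 mm. Bottom course lies on the floor (2 mm play to each lip), its top 54 mm above the bench.
- low_1: loose off-white polyethylene shielding brick, first of the bottom course, next to the end plate (own y along the wall); 90 mm (own x) by 120 mm (own y) by 50 mm high, about 0.5 kg: wider both ways than a gripper opens. Origin: centre of its underside. To be left in place.
- low_2: loose off-white polyethylene shielding brick, second of the bottom course, end to end with low_1; 90 mm (own x) by 120 mm (own y) by 50 mm high, about 0.5 kg: wider both ways than a gripper opens. Origin: centre of its underside. To be left in place.
- low_3: loose off-white polyethylene shielding brick, third and last of the bottom course; 90 mm (own x) by 120 mm (own y) by 50 mm high, about 0.5 kg: wider both ways than a gripper opens. Origin: centre of its underside. To be left in place.
- full_1: loose off-white polyethylene shielding brick, on the bottom course (its top 104 mm above the bench), nearer the end plate, with 118 to 136 mm open between it and the plate at the start; own y along the wall; 90 mm (own x) by 120 mm (own y) by 50 mm high, about 0.5 kg: wider both ways than a gripper opens. Origin: centre of its underside.
- full_2: loose off-white polyethylene shielding brick, on the bottom course behind full_1, away from the end plate, nearly touching it; own y along the wall; 90 mm (own x) by 120 mm (own y) by 50 mm high, about 0.5 kg: wider both ways than a gripper opens. Origin: centre of its underside. Pushing both full bricks and the half along takes up to about 12 N.
- half: Half brick, loose flat on the bench between robot and wall: off-white polyethylene, 90 mm (own x) by 60 mm (own y) by 50 mm high, about 0.26 kg. Origin: centre of its underside. It goes on the wall with its 60 mm along the wall, 90 mm across; held across its 60 mm, fingers have room at both ends of it in the open space.
- quarter: A quarter brick of the same material, loose on the bench, 90 mm (own x) by 30 mm (own y) by 50 mm high. Origin: centre of its underside. Not needed; to be left alone.
- spare: A spare full brick of the same material, loose on the bench, 90 by 120 by 50 mm high. Origin: centre of its underside. Not needed; to be left alone.
- meter: A yellow survey meter, 90 mm by 160 mm, 60 mm high (101 mm with its black carrying handle), on the bench past the end plate. Origin: centre of its underside. To be left alone.
- reagent: A glass jar with an orange cap, 70 mm across, 140 mm high, off the wall's other end. Origin: centre of its underside. To be left alone.
There are look-alikes about, which are no part of the job. What is shaped like the full_1 but pink or purple is not meant.

How it is judged:
By the outcome, as a careful person would: the job done as asked, in the order asked, and still so for the second after the job is handed in, with the robot touching nothing.
It also fails if it takes over 51 s, if anything falls off the work surface, if the arm or the gripper's body presses on something with over 40 N, if the wrist force passes 120 N, or if a joint passes its speed limit or range.

ROBOT

A 6-joint arm with a two-finger parallel gripper is mounted at the origin on the work surface. World frame = base frame: x ahead of the robot, y to its left, z up, the work surface at z = 0. Lengths are in m, angles in rad, forces in N, time in s.
With the tool pointing down it reaches from about 0.35 to 0.85 m from the base axis. Payload 8.1 kg.
Tool frame: the origin (TCP) lies at the centre of the arm's flange, where the gripper is bolted on; the fingertips stand 186 mm ahead of it and the grasp point (between the pads) lies 167 mm ahead of it; z points along the fingers, y is the direction in which the jaws open and shut (so a half turn about z gives the same grasp; the last joint's range is limited). The gripper opens to 93 mm and grips with 3 to 60 N. Pads are 15 mm wide; open, the fingers measure 128 mm over their backs; the gripper's body (75 mm by 188 mm) begins 65 mm behind the grasp point.
Start: joints at [-1.374, 0.13, 1.488, -0, 1.523, -0.085], TCP at [0.167, -0.576, 0.405] pointing down, gripper open.
Joint ranges: [-2.96, 2.96], [-0.89, 2.26], [0.02, 2.5], [-1.34, 4.48], [0, 2.73], [-2.66, 2.66]. Speed limits (rad/s): [2.39, 2.39, 2.79, 3.14, 3.14, 3.14].

INTERFACE

Orientations are given as a rotation vector (axis times angle).
In Python, from plant import robot, viewer, order gives the robot as it stands.
- The arm moves only by the tool apply_moves, never from a script. Its argument "deltas" is a list of rows, each a list of 3 entries, a list of its own where there are three numbers: the finger opening in mm, from 0 to 93, then the shift along the tool's x, y, z in mm, then the turn about the tool's z in rad. In form: [[grip, [dx, dy, dz], yaw], ...]. A call has 1 to 5 rows; each row shifts and turns the commanded pose from where the row before left it, along the tool's axes as they then stand; what a row does not reach is not made up. A row lasts 1/8 s, in which the tool goes at most 62.5 mm and 10.7 degrees, less where a joint would pass 70% of its speed; a pose out of reach is approached as far as the arm can. A call is refused whole if a number of a shift passes 62.5 or a number of a turn 0.188, either way. A call with a gripper value outside its range is refused whole. The fingers move at their own pace and stop on an object; "grip_force" is the grip in N (left out, the last holds). Time passes only in rows, so rows that do not move let the fingers close. It gives the time, the measured TCP pose, the force and the opening at its end, in the units of the state.
- robot.read_state(): the state, without advancing time (a new reading comes with each control period).
- viewer.read_camera(name): name is "side" or "top" or "wrist"; returns the picture (480x640x3 uint8, blue, green, red); there is no depth.
- viewer.get_calibration(name): a dict with "fx", "fy", "cx", "cy" (pixels), "R" (3x3) and "t" (3): a world point X has camera coordinates R X + t. Camera axes: x right, y down, z forward; pixel columns grow to the right and rows downward; lengths in m; the calibration is good to about 2 mm. The wrist camera is an equidistant fisheye: a pixel r from the principal point sees the ray r / f radians off the axis. A picture is of the moment at which its call begins: read the wrist's pose just before it. get_calibration takes no time and is no camera call; for the wrist camera it gives the pose at the moment of the call.
- order.close_job(): hands the job in, once; it reports no verdict.
The state is a dict: "t": time; "q": joint angles; "dq": joint speeds; "joint_torque": joint torques, N m; "tool_pos": TCP position; "orientation": TCP orientation; "force": force on the tool from outside, world axes, zero at the start; "wrist_torque": the same for the moment, N m; "opening": finger opening in m.
Only numpy, scipy, OpenCV 4.12 (cv2) and the standard library are available. Lean on these libraries where they do the work, as an engineer would, in place of code of your own. Each camera call takes 0.05 s, during which the arm holds its last target. There are 200 camera calls.

## Working session

There is one attempt and no reset: what is moved stays moved. The work goes in short steps, Python scripts to look and compute and a tool call to move; the robot and the scene stay as the last step left them, time stands still between calls to the robot, and variables do not carry over. Pictures are saved under pics/ and viewed, about 8 in all and at most 12, crops included, and the job is handed in when it is done.

Besides the shell and the picture viewer there is one more tool, called by a JSON object that holds its "name" and its "arguments". apply_moves: Moves the arm, as the interface text tells. Its arguments: {"type":"object","properties":{"deltas":{"type":"array"},"grip_force":{"type":"number"}},"required":["deltas"]}

```bash
mkdir -p pics
python3 - <<'E'
from plant import robot, viewer
import cv2,numpy as np
s=robot.read_state();print({k:np.round(v,3).tolist() for k,v in s.items()})
for n in ("top","side"):
    cv2.imwrite(f"pics/{n}0.png",viewer.read_camera(n)); c=viewer.get_calibration(n)
    print(n,{k:np.round(v,4).tolist() for k,v in c.items()})
E
```

```text
{'t': 0.0, 'q': [-1.374, 0.131, 1.489, -0.0, 1.523, -0.085], 'dq': [-0.001, -0.0, -0.001, -0.001, -0.001, 0.001], 'joint_torque': [-0.002, -55.984, -49.176, 0.076, 0.035, -0.0], 'tool_pos': [0.167, -0.576, 0.404], 'orientation': [-3.109, -0.441, 0.0], 'force': [-0.363, 0.283, 0.55], 'wrist_torque': [-0.008, -0.003, -0.001], 'opening': 0.093}
top {'fx': 470.6202, 'fy': 470.6202, 'cx': 318.8959, 'cy': 233.6467, 'R': [[-0.0012, -0.9999, -0.0137], [-0.994, 0.0027, -0.1092], [0.1093, 0.0134, -0.9939]], 't': [0.0583, 0.6311, 1.1067]}
side {'fx': 454.9643, 'fy': 454.9643, 'cx': 310.5163, 'cy': 238.5636, 'R': [[-0.8435, -0.5371, 0.0064], [-0.3426, 0.5288, -0.7765], [0.4137, -0.6572, -0.6301]], 't': [0.5491, 0.2433, 0.8786]}
```

View pics/top0.png

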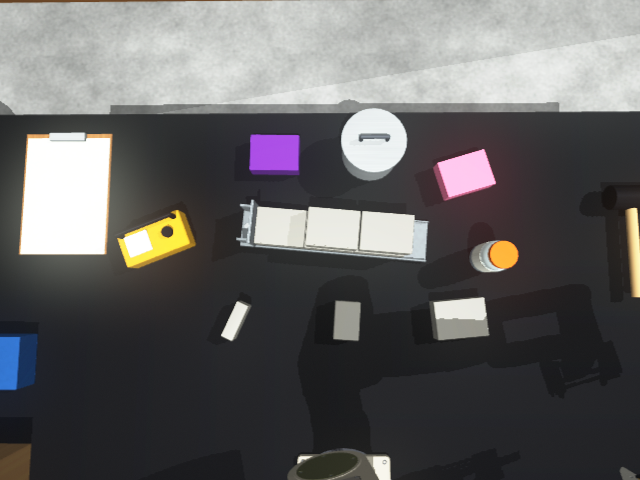

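View pics/side0.png

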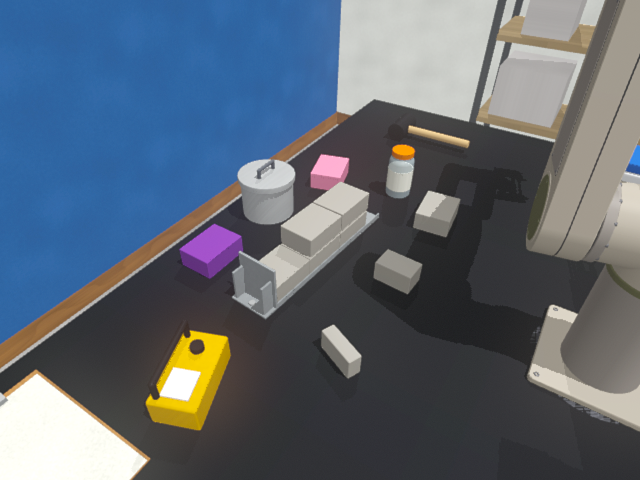

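The top view shows the plate at (250,220), the full bricks centred at (333,229) and (387,233), and the half at (347,321). The quarter is at (236,320). The side view agrees with this. Next I'll zoom in to get the corners.

```bash
cat > h.py <<'E'
import cv2,numpy as np
from plant import robot,viewer
def ray(name,p,z):
    c=viewer.get_calibration(name);R=np.array(c['R']);t=np.array(c['t'])
    d=R.T@np.array([(p[0]-c['cx'])/c['fx'],(p[1]-c['cy'])/c['fy'],1]);o=-R.T@t
    return o+d*(z-o[2])/d[2]
def proj(name,X):
    c=viewer.get_calibration(name);p=np.array(c['R'])@X+np.array(c['t'])
    return np.array([c['fx']*p[0]/p[2]+c['cx'],c['fy']*p[1]/p[2]+c['cy']])
E
python3 - <<'E'
from h import *
im=cv2.imread('pics/top0.png')
c=im[185:350,210:440];cv2.imwrite('pics/crop1.png',cv2.resize(c,None,fx=3.4,fy=3.4,interpolation=cv2.INTER_CUBIC))
g=cv2.cvtColor(im,cv2.COLOR_BGR2GRAY)
print(g[321,325:370]); print(g[295:347,347]); print(g[229,235:440]); print(g[195:265,333])
E
```

```text
[ 25  25  24  24  24  23  25  25  42 107 145 154 153 154 155 155 155 155
 155 155 155 155 155 155 155 155 155 155 155 155 155 154 155 154 110  48
  33  33  34  33  33  33  33  33  34]
[ 38  37  36  37  36  43 100 151 156 156 156 156 155 156 155 155 155 155
 155 155 155 156 156 155 155 155 155 155 155 156 156 154 155 154 155 155
 155 154 155 155 155 154 154 155 145  57  29  30  31  30  30  31]
[ 40  40  40  41  41  41  62  98 111 111 112 114 116 182 217 160  93  95
  96  88 189 229 232 232 232 233 233 233 233 232 233 233 233 232 233 233
 233 233 233 233 233 233 233 234 234 234 234 234 234 234 234 234 234 234
 227 222 221 221 221 221 221 221 221 221 221 221 221 221 224 208 172 174
 226 236 234 234 234 234 234 234 234 234 234 234 234 235 234 234 234 234
 234 234 235 234 234 234 234 234 234 234 234 234 234 235 234 234 234 234
 234 234 234 234 234 235 234 234 235 235 234 234 234 234 235 221 152 102
 202 234 234 234 234 234 234 234 234 234 234 234 234 234 234 234 233 234
 234 233 233 233 233 233 233 234 233 233 233 233 233 233 233 233 233 233
 233 233 234 233 233 234 233 233 234 233 233 233 233 233 233 232 206 201
 214 216 215 213 212 212 214 215 216 217 217 197 124  56  56  56  56  55
  57  55  57  56  56  55  55]
[ 49  48  53  49  48  49  48  48  48  49  50  49  48 101 227 233 232 232
 233 233 233 233 233 233 233 233 233 234 234 234 234 234 234 234 234 234
 234 234 235 235 235 235 235 236 235 236 236 235 236 235 236 234 174 129
 195 133 120 181 130  61  49  48  48  48  47  47  47  47  46  46]
```

View pics/crop1.png

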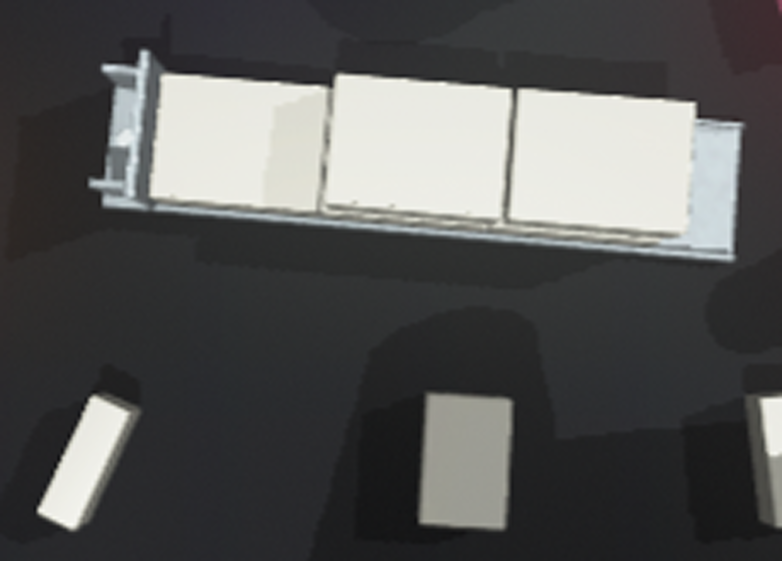

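Crop 1 (scale 3.4) shows full_1's corners at about (335,74), (512,88), (503,218) and (326,205). The half's are at about (427,393), (512,397), (506,529) and (419,525).

Run:
```python
from h import *
im=cv2.imread('pics/top0.png');g=cv2.cvtColor(im,cv2.COLOR_BGR2GRAY)
P=lambda a:(np.array(a)+.5)/3.4-.5+np.array([210,185])
D={'full1':([(335,74),(512,88),(503,218),(326,205)],.104),'full2':([(518,89),(695,102),(686,235),(508,222)],.104),
'half':([(427,393),(512,397),(506,529),(419,525)],.05),'low1':([(160,74),(327,86),(322,211),(150,198)],.054),'trayfront':([(103,206),(735,259)],.014),
'plateTop':([(146,50),(153,54)],.112),'quarter':([(95,395),(139,410),(76,529),(38,512)],.05)}
for k,(c,z) in D.items():
    w=np.array([ray('top',P(p),z)[:2] for p in c])*1000
    print(k,w.round(1).tolist(),'mean',w.mean(0).round(1))
    if len(w)==4:
        e=np.roll(w,-1,0)-w;print('  len',np.linalg.norm(e,axis=1).round(1),'ang',np.degrees(np.arctan2(e[:,1],e[:,0])).round(1))
    else: e=w[1]-w[0];print('  ang',np.degrees(np.arctan2(e[1],e[0])))
# half contour
m=np.zeros_like(g);m[285:355,320:380]=(g[285:355,320:380]>95)
c=max(cv2.findContours(m,0,2)[0],key=cv2.contourArea)
w=np.array([ray('top',p[0],.05)[:2] for p in c],np.float32)*1000
print(cv2.minAreaRect(w))
c=viewer.get_calibration('wrist');print({k:np.round(v,4).tolist() for k,v in c.items()})
cv2.imwrite('pics/w0.png',viewer.read_camera('wrist'))
```

```text
full1 [[686.5, 80.6], [676.5, -38.5], [588.8, -31.6], [597.8, 86.5]] mean [637.4  24.3]
  len [119.6  88.  118.5  88.8] ang [-94.8 175.5  85.7  -3.8]
full2 [[675.8, -42.5], [666.6, -161.1], [577.2, -153.1], [586.2, -34.9]] mean [626.5 -97.9]
  len [118.9  89.7 118.5  90. ] ang [-94.5 174.9  85.7  -4.9]
half [[471.6, 18.6], [468.8, -40.3], [379.1, -35.2], [381.8, 24.5]] mean [425.3  -8.1]
  len [58.9 89.8 59.7 90. ] ang [-92.7 176.8  87.4  -3.8]
low1 [[695.4, 206.3], [686.4, 88.1], [597.9, 91.4], [607.3, 212.2]] mean [646.8 149.5]
  len [118.5  88.5 121.1  88.2] ang [-94.4 177.8  85.5  -3.8]
trayfront [[605.2, 252.4], [565.8, -204.3]] mean [585.5  24. ]
  ang -94.9267743215684
plateTop [[701.9, 207.4], [699.2, 202.6]] mean [700.5 205. ]
  ang -120.00032396294259
quarter [[470.4, 249.1], [460.1, 218.4], [379.0, 260.6], [390.5, 287.1]] mean [425.  253.8]
  len [32.5 91.4 28.9 88.5] ang [-108.6  152.5   66.5  -25.4]
((425.35101318359375, -8.12979507446289), (59.81150817871094, 89.10292053222656), 86.31832885742188)
{'fx': 371.6483, 'fy': 371.6483, 'cx': 317.3534, 'cy': 242.8131, 'R': [[0.2792, -0.9602, -0.0011], [-0.9252, -0.2693, 0.2674], [-0.2571, -0.0736, -0.9636]], 't': [-0.6003, -0.032, 0.3906]}
```

View pics/w0.png

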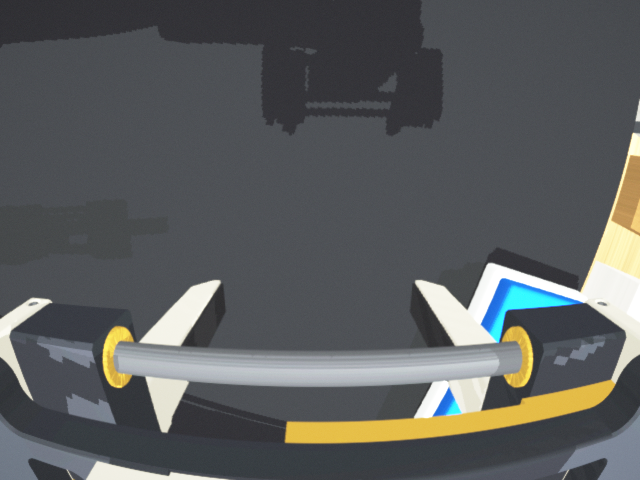

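The wrist view shows only the fingers and bare bench, so I'm relying on the top view. It gives:
- **Wall:** direction about 85.2°, centre line at v≈632.4 mm.
- **Gap:** u from 136 to 262 mm.
- **Half:** centred at (425.3, -8.1), at about 86.9°.

Now I'll move over the half.

{"name": "apply_moves", "arguments": {"deltas": [[93,[40,-47,0],0],[93,[40,-47,0],0],[93,[40,-47,0],0],[93,[40,-47,0],0],[93,[40,-47,0],0]], "grip_force": 25}}

```text
t: 0.78
tool_pos: [0.2939, -0.2931, 0.4045]
orientation: [-3.111, -0.44, -0.0]
force: [1.5, -0.2, 0.0]
opening: 0.0929
```

{"name": "apply_moves", "arguments": {"deltas": [[93,[40,-47,0],0],[93,[40,-47,0],0],[93,[40,-47,0],0],[93,[40,-47,0],0],[93,[40,-47,0],0.17]]}}

```text
t: 1.4
tool_pos: [0.4177, -0.0195, 0.4049]
orientation: [3.135, 0.209, 0.001]
force: [0.8, -1.2, -0.0]
opening: 0.093
```

{"name": "apply_moves", "arguments": {"deltas": [[93,[0,0,40],0.169],[93,[0,0,40],0],[93,[0,0,0],0]]}}

```text
t: 1.78
tool_pos: [0.4158, -0.0212, 0.3216]
orientation: [-3.14, 0.052, 0.011]
force: [0.4, -0.5, 0.2]
opening: 0.0931
```

```bash
cat >> h.py <<'E'
from scipy.spatial.transform import Rotation as Ro
def go(x,y,z,yang):
    "remaining move in tool axes (mm, rad) to TCP x,y,z mm with tool y at world angle yang deg"
    s=robot.read_state();R=Ro.from_rotvec(s['orientation']).as_matrix()
    a=np.degrees(np.arctan2(R[1,1],R[0,1]));p=np.array(s['tool_pos'])*1000
    print('t',round(s['t'],2),'tcp',p.round(1),'yang',round(a,2),'zax',R[:,2].round(3),'F',np.round(s['force'],1),'open',round(s['opening']*1000,1))
    print('delta tool',(R.T@(np.array([x,y,z])-p)).round(1),'yaw',round(np.radians((a-yang+180)%360-180),4))
E
python3 - <<'E'
from h import *
go(425.3,-8.1,197,-93.2)
cv2.imwrite('pics/w1.png',viewer.read_camera('wrist'))
E
```

```text
t 1.77 tcp [415.8 -21.2 321.6] yang -91.89 zax [-0.007  0.001 -1.   ] F [ 0.4 -0.5  0.2] open 93.1
delta tool [  9.9 -13.3 124.5] yaw 0.0228
```

View pics/w1.png

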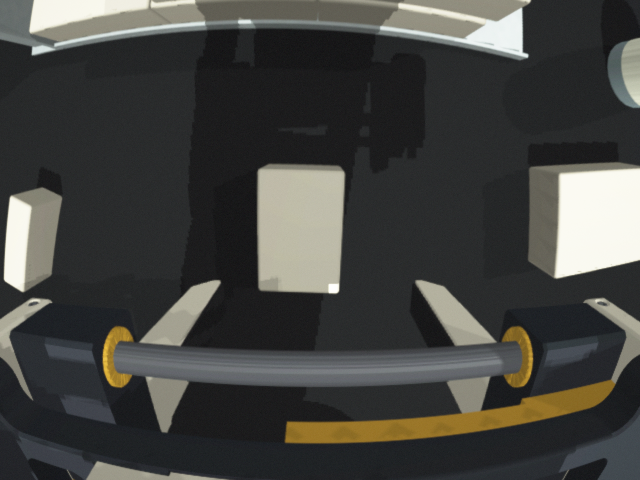

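The wrist view shows the half's top face with corners near (259,169), (344,171), (340,292) and (258,291). I'll cross-check its pose from those.

```bash
cat >> h.py <<'E'
def wray(p,z,c=None):
    c=c or viewer.get_calibration('wrist');R=np.array(c['R']);t=np.array(c['t'])
    v=np.array([p[0]-c['cx'],p[1]-c['cy']]);r=np.linalg.norm(v);th=r/c['fx']
    d=R.T@np.array([*(v/r*np.sin(th)),np.cos(th)]);o=-R.T@t
    return (o+d*(z-o[2])/d[2])*1000
E
python3 - <<'E'
from h import *
im=cv2.imread('pics/w1.png');g=cv2.cvtColor(im,cv2.COLOR_BGR2GRAY)
print(g[160:176,300],g[284:300,300],g[230,252:264],g[230,336:350])
w=np.array([wray(p,.05)[:2] for p in [(259,169),(344,171),(340,292),(258,291)]]);print(w.round(1).tolist(),w.mean(0))
e=np.roll(w,-1,0)-w;print(np.linalg.norm(e,axis=1).round(1),np.degrees(np.arctan2(e[:,1],e[:,0])).round(1))
E
```

```text
[ 27  29  31  36  77 112 124 124 129 144 168 179 183 188 188 189] [182 183 183 182 183 185 178 147  76  33  30  28  28  29  30  29] [ 24  21  24  26  39 108 149 171 182 184 182 185] [185 185 186 183 179 167 106  52  43  44  42  44  44  45]
[[473.7, 15.8], [470.1, -42.5], [381.3, -38.2], [383.8, 23.0]] [427.22049771 -10.47858849]
[58.3 89.  61.3 90.2] [-93.5 177.3  87.7  -4.6]
```

{"name": "apply_moves", "arguments": {"deltas": [[93,[10.9,-12,30],0.022],[93,[0,0,50],0],[93,[0,0,30],0],[93,[0,0,14],0],[93,[0,0,0],0]]}}

```text
t: 2.45
tool_pos: [0.4292, -0.0104, 0.2016]
orientation: [3.14, -0.088, 0.001]
force: [0.1, -0.9, -0.3]
opening: 0.0929
```

```bash
python3 -c "
from h import *
go(426.3,-9.3,197,-93.1)"
```

```text
t 2.45 tcp [429.2 -10.4 201.6] yang -93.22 zax [ 0. -0. -1.] F [ 0.1 -0.9 -0.3] open 92.9
delta tool [-2.9 -0.9  4.6] yaw -0.0021
```

{"name": "apply_moves", "arguments": {"deltas": [[93,[-2.9,-1,4.6],0],[50,[0,0,0],0],[50,[0,0,0],0],[50,[0,0,0],0],[50,[0,0,0],0]]}}

```text
t: 3.08
tool_pos: [0.4259, -0.0089, 0.1964]
orientation: [-3.14, 0.088, -0.0]
force: [0.2, -0.4, 1.7]
opening: 0.06
```

{"name": "apply_moves", "arguments": {"deltas": [[50,[0,0,0],0],[50,[0,0,-20],0],[50,[0,0,-40],0],[50,[0,0,-50],0],[50,[0,0,0],0]]}}

```text
t: 3.7
tool_pos: [0.4274, -0.0092, 0.3102]
orientation: [3.139, -0.088, 0.012]
force: [0.1, -0.3, -2.0]
opening: 0.0598
```

Run:
```python
from h import *
u=np.array([np.cos(np.radians(85.2)),np.sin(np.radians(85.2))]);v=np.array([u[1],-u[0]])
for p in ([637.4,24.3],[626.5,-97.9],[646.8,149.5],[605.2,252.4],[565.8,-204.3]): print(np.dot(p,u).round(1),np.dot(p,v).round(1))
t=199*u+632.6*v;print(t);go(*t,307,-94.8)
```

```text
77.6 633.1
-45.1 632.5
203.1 632.0
302.2 582.0
-156.2 580.9
[647.03327358 145.3674753 ]
t 3.7 tcp [427.4  -9.2 310.2] yang -93.2 zax [ 0.007 -0.001 -1.   ] F [ 0.1 -0.3 -2. ] open 59.8
delta tool [ 210.7 -166.6    4.7] yaw 0.028
```

Grasped and lifted (opening 59.8, about 2 N). Next I'll carry it over the gap.

{"name": "apply_moves", "arguments": {"deltas": [[50,[42,-33.6,0],0],[50,[42,-33.6,0],0],[50,[42,-33.6,0],0],[50,[42,-33.6,0],0],[50,[42,-33.6,0],0.028]]}}

```text
t: 4.32
tool_pos: [0.6455, 0.1481, 0.3032]
orientation: [3.138, -0.132, -0.005]
force: [1.1, -1.1, -1.7]
opening: 0.0599
```

{"name": "apply_moves", "arguments": {"deltas": [[50,[0,0,0],0],[50,[0,0,0],0]]}}

```text
t: 4.58
tool_pos: [0.6441, 0.1469, 0.3035]
orientation: [3.138, -0.131, -0.006]
force: [-0.4, 0.2, -2.6]
opening: 0.0598
```

Run:
```python
from h import *
u=np.array([np.cos(np.radians(85.2)),np.sin(np.radians(85.2))]);v=np.array([u[1],-u[0]])
t=200.3*u+632.6*v;go(*t,275,-94.8)
print({k:np.round(x,4).tolist() for k,x in viewer.get_calibration('wrist').items()})
cv2.imwrite('pics/w2.png',viewer.read_camera('wrist'))
```

```text
t 4.58 tcp [644.1 146.9 303.5] yang -94.77 zax [-0.004 -0.001 -1.   ] F [-0.4  0.2 -2.6] open 59.8
delta tool [ 3.2 -0.1 28.5] yaw 0.0005
{'fx': 371.6483, 'fy': 371.6483, 'cx': 317.3534, 'cy': 242.8131, 'R': [[-0.0821, -0.9966, 0.0014], [-0.9592, 0.0794, 0.2712], [-0.2704, 0.0209, -0.9625]], 't': [0.1978, 0.601, 0.4643]}
```

View pics/w2.png

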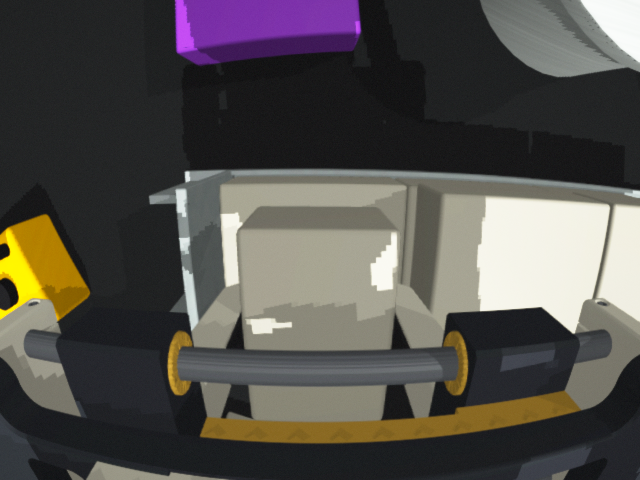

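The wrist view shows the half held between the plate (left) and full_1 (right), with room on both sides. Its far face runs from row 207 (bottom) to 228 (top). low_1's far top edge is at row 183 and full_1's is at row 192. I'll compare these across the wall.

Run:
```python
from h import *
u=np.array([np.cos(np.radians(85.2)),np.sin(np.radians(85.2))]);v=np.array([u[1],-u[0]])
g=cv2.cvtColor(cv2.imread('pics/w2.png'),cv2.COLOR_BGR2GRAY)
print(g[172:240,320]);print(g[180:202,500]); print(g[225,170:245])
for n,p,z in (('half bot',(320,207),.107),('half top',(320,229),.157),('low1',(315,184),.054),('full1',(500,194.5),.104)):
    w=wray(p,z);print(n,w.round(1),'u',(w[:2]@u).round(1),'v',(w[:2]@v).round(1))
```

```text
[150 147 132 123 111 110 111 111 112 112 115 130 153 162 166 164 165 163
 166 165 166 165 166 166 165 165 165 165 165 165 168 165 165 158 140 113
 109 109 108 110 111 109 108 110 112 111 110 111 110 112 110 113 111 112
 111 114 118 133 148 157 160 162 161 163 163 163 163 164]
[142 129 120 108 108 108 111 109 105 109 109 110 110 112 109 121 148 186
 215 233 241 243]
[ 33  33  32  32  36  33  33  50 112 139 144 145 146 147 148 147 147 142
 127 100  98  95  96  97  98  99  99  97  98 100  99  98 100  97  98  98
  99  96  95  82  80  78  80  78  80  82  85  99 105 103 105 186 224 241
 245 246 246 246 246 246 246 246 244 244 244 243 240 245 246 246 239 202
 139 111 110]
half bot [686.4 140.5 107. ] u 197.5 v 672.2
half top [687.5 140.9 157. ] u 197.9 v 673.3
low1 [691.7 142.8  54. ] u 200.2 v 677.3
full1 [686.2  44.2 104. ] u 101.4 v 680.1
```

{"name": "apply_moves", "arguments": {"deltas": [[50,[4.3,0,10],0],[50,[0,0,20],0],[50,[0,0,10],0],[50,[0,0,5],0],[50,[0,0,0],0]]}}

```text
t: 5.25
tool_pos: [0.6489, 0.1467, 0.2606]
orientation: [3.139, -0.132, -0.001]
force: [-0.3, 0.3, -2.0]
opening: 0.0598
```

{"name": "apply_moves", "arguments": {"deltas": [[50,[0,0,0],0]]}}

```text
t: 5.38
tool_pos: [0.6494, 0.1467, 0.2619]
orientation: [-3.139, 0.132, -0.002]
force: [-0.1, -0.3, -2.5]
opening: 0.0599
```

Run:
```python
from h import *
u=np.array([np.cos(np.radians(85.2)),np.sin(np.radians(85.2))]);v=np.array([u[1],-u[0]])
t=200.3*u+633.7*v;go(*t,250.4,-94.8)
```

```text
t 5.38 tcp [649.4 146.7 261.9] yang -94.8 zax [ 0.001  0.    -1.   ] F [-0.1 -0.3 -2.5] open 59.9
delta tool [-1.2  0.3 11.5] yaw -0.0001
```

{"name": "apply_moves", "arguments": {"deltas": [[50,[-1.2,0.3,6],0],[50,[0,0,3],0],[50,[0,0,1],0],[50,[0,0,0],0],[50,[0,0,0.6],0]]}}

```text
t: 6.0
tool_pos: [0.6481, 0.1465, 0.2508]
orientation: [-3.139, 0.132, -0.001]
force: [0.1, 0.6, -2.8]
opening: 0.0597
```

{"name": "apply_moves", "arguments": {"deltas": [[50,[0,0,0.6],0],[50,[0,0,0],0]]}}

```text
t: 6.25
tool_pos: [0.6481, 0.1465, 0.2505]
orientation: [-3.139, 0.132, -0.001]
force: [-1.6, -1.2, 0.8]
opening: 0.06
```

Contact: the force went from -2.8 to +0.8 N. I'll release in the gap and rise.

{"name": "apply_moves", "arguments": {"deltas": [[50,[0,0,0.3],0],[62,[0,0,0],0],[68,[0,0,0],0],[72,[0,0,0],0],[74,[0,0,0],0]]}}

```text
t: 6.88
tool_pos: [0.6479, 0.1465, 0.2496]
orientation: [-3.139, 0.132, 0.0]
force: [0.6, -0.2, -0.6]
opening: 0.0733
```

{"name": "apply_moves", "arguments": {"deltas": [[74,[0,0,-10],0],[74,[0,0,-30],0],[74,[0,0,-50],0],[74,[0,0,-20],0],[74,[-40,45,0],0]]}}

```text
t: 7.5
tool_pos: [0.606, 0.1062, 0.3617]
orientation: [-3.138, 0.128, -0.007]
force: [0.8, -2.0, 0.5]
opening: 0.074
```

{"name": "apply_moves", "arguments": {"deltas": [[45,[-40,45,0],0.18],[45,[-40,45,0],0.18],[45,[-40,45,0],0.18],[45,[-40,45,0],0.18],[45,[-40,45,0],0.18]]}}

```text
t: 8.12
tool_pos: [0.3346, -0.009, 0.3594]
orientation: [2.765, -1.492, -0.0]
force: [0.6, -0.4, 1.2]
opening: 0.0449
```

Run:
```python
from h import *
go(600,-170,340,-184.8)
im=viewer.read_camera('top');cv2.imwrite('pics/t1.png',im)
c=im[185:270,230:440];cv2.imwrite('pics/t1c.png',cv2.resize(c,None,fx=3.8,fy=3.8,interpolation=cv2.INTER_CUBIC))
```

```text
t 8.12 tcp [334.6  -9.  359.4] yang -146.7 zax [-0. -0. -1.] F [ 0.6 -0.4  1.2] open 44.9
delta tool [ 280.2 -133.4   19.4] yaw 0.6651
```

View pics/t1c.png

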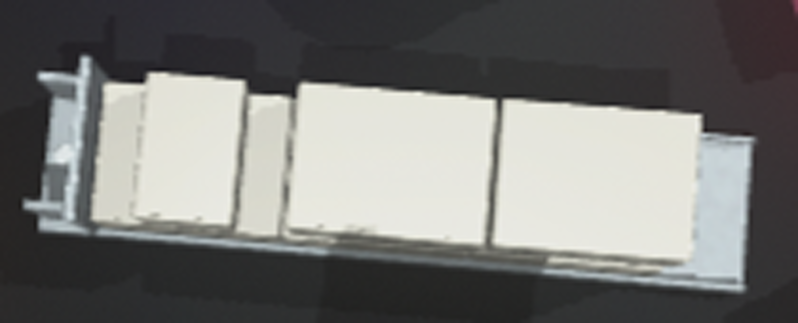

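The crop shows the half standing square across the gap, with corners near (148,73), (246,79), (236,226) and (137,217). I'll compare its far edge with those of the full bricks at subpixel level.

```bash
cat >> h.py <<'E'
u=np.array([np.cos(np.radians(85.2)),np.sin(np.radians(85.2))]);v=np.array([u[1],-u[0]])
def faredge(g,x0,x1,r0=195,r1=225,z=.104,th=140):
    w=[]
    for x in range(x0,x1):
        col=g[r0:r1,x].astype(float);i=int(np.argmax(col>th));
        r=r0+i-1+(th-col[i-1])/(col[i]-col[i-1]);w.append(ray('top',(x,r),z)[:2]*1000)
    w=np.array(w);a,b=np.polyfit(w@u,w@v,1);return 'v mid %.2f slope deg %.2f'%((w@v).mean(),np.degrees(a))
E
python3 - <<'E'
from h import *
g=cv2.cvtColor(cv2.imread('pics/t1.png'),cv2.COLOR_BGR2GRAY)
for n,a in (('half',(271,293)),('full1',(311,359)),('full2',(364,412)),('low1',(298,305,.054))): print(n,faredge(g,*a[:2],z=a[2] if len(a)>2 else .104))
P=lambda a:(np.array(a)+.5)/3.8-.5+np.array([230,185])
for n,c in (('half',[(148,73),(246,79),(236,226),(137,217)]),('full1',[(299,83),(497,98),(489,245),(288,232)]),('full2',[(503,100),(702,115),(692,262),(492,247)])):
    w=np.array([ray('top',P(p),.104)[:2]*1000 for p in c]);print(n,(w@u).round(1),(w@v).round(1),(w.mean(0)@u).round(1),(w.mean(0)@v).round(1))
E
```

```text
half v mid 676.65 slope deg 0.72
full1 v mid 677.74 slope deg 0.41
full2 v mid 677.79 slope deg -0.02
low1 v mid 676.52 slope deg -3.02
half [229.  169.6 167.7 227.4] [676.  677.1 587.8 588.4] 198.4 632.3
full1 [137.5  17.8  16.1 136.4] [677.2 677.7 588.8 586.8] 76.9 632.6
full2 [  14.1 -105.5 -104.9   14.2] [676.7 677.2 588.5 587.7] -45.5 632.6
```

The half's faces are flush with full_1 to about 1 mm and its tilt is under 0.5°. Now I'll go round behind full_2 with the fingers spread across the wall (tool x = -u).

{"name": "apply_moves", "arguments": {"deltas": [[45,[0,0,0],0.166],[45,[0,0,0],0.166],[45,[0,0,0],0.166],[45,[0,0,0],0.167],[45,[0,0,0],0]]}}

```text
t: 8.8
tool_pos: [0.3034, -0.0923, 0.3567]
orientation: [-2.156, 2.19, 0.044]
force: [-0.3, 0.6, 0.4]
opening: 0.0451
```

{"name": "apply_moves", "arguments": {"deltas": [[45,[28,-49,0],0],[45,[28,-49,0],0],[45,[28,-49,0],0],[45,[28,-49,0],0],[45,[28,-49,0],0]]}}

```text
t: 9.43
tool_pos: [0.5505, -0.2321, 0.3531]
orientation: [-2.166, 2.18, 0.046]
force: [-0.0, -0.1, 1.0]
opening: 0.045
```

{"name": "apply_moves", "arguments": {"deltas": [[45,[24,-53,0],0],[45,[0,0,0],0],[45,[0,0,0],0]]}}

```text
t: 9.8
tool_pos: [0.6012, -0.2558, 0.3525]
orientation: [-2.166, 2.181, 0.048]
force: [-0.2, -0.2, 1.1]
opening: 0.0448
```

Run:
```python
from h import *
go(*(-145*u+632.5*v),252,-184.9); print(robot.read_state()['q'])
```

```text
t 9.8 tcp [ 601.2 -255.8  352.5] yang 179.54 zax [ 0.026  0.07  -0.997] F [-0.2 -0.2  1.1] open 44.8
delta tool [-51.3 -14.  104.7] yaw 0.0774
[-0.50234425  0.3027047   1.38750614  0.07390524  1.46265425  2.63806916]
```

Joint 6 reached its range limit, so the tool tilted slightly. I'll turn back by half a turn, which gives the same push pose.

{"name": "apply_moves", "arguments": {"deltas": [[45,[-25,0,0],-0.18],[45,[0,0,0],-0.18],[45,[0,0,0],-0.18],[45,[0,0,0],-0.18],[45,[0,0,0],-0.18]]}}

```text
t: 10.42
tool_pos: [0.6001, -0.2309, 0.3573]
orientation: [-2.896, 1.013, -0.009]
force: [0.5, -0.3, 0.4]
opening: 0.0448
```

{"name": "apply_moves", "arguments": {"deltas": [[45,[0,0,0],-0.18],[45,[0,0,0],-0.18],[45,[0,0,0],-0.18],[45,[0,0,0],-0.18],[45,[0,0,0],-0.18]]}}

```text
t: 11.05
tool_pos: [0.6001, -0.231, 0.3573]
orientation: [-3.058, -0.349, -0.057]
force: [-0.3, -0.2, 0.1]
opening: 0.0448
```

{"name": "apply_moves", "arguments": {"deltas": [[45,[0,0,0],-0.18],[45,[0,0,0],-0.18],[45,[0,0,0],-0.18],[45,[0,0,0],-0.18],[45,[0,0,0],-0.18]]}}

```text
t: 11.68
tool_pos: [0.6001, -0.231, 0.3573]
orientation: [-2.62, -1.655, -0.095]
force: [-0.2, -0.3, 0.0]
opening: 0.0451
```

{"name": "apply_moves", "arguments": {"deltas": [[45,[0,0,0],-0.18],[45,[0,0,0],-0.18],[45,[0,0,0],0],[45,[0,0,0],0]]}}

```text
t: 12.18
tool_pos: [0.6006, -0.2316, 0.3565]
orientation: [-2.3, -2.092, -0.104]
force: [1.6, -1.1, -0.4]
opening: 0.0449
```

Run:
```python
from h import *
go(*(-145*u+632.5*v),252,-4.9); print(robot.read_state()['q'])
```

```text
t 12.18 tcp [ 600.6 -231.6  356.5] yang -5.46 zax [ 0.029  0.068 -0.997] F [ 1.6 -1.1 -0.4] open 44.9
delta tool [ 28.3  11.9 107. ] yaw -0.0098
[-0.46971498  0.27163142  1.41727276  0.07418363  1.45795308 -0.38374565]
```

The half turn left a constant tilt of about 4°, with the tips leading toward the plate. That is harmless for pushing, since contact is low at the tips. I'll correct the targets for it.

```bash
cat >> h.py <<'E'
def gotip(U,V,Z,yang):
    "target for front middle of fingertips (tool 7.5,0,186)"
    s=robot.read_state();R=Ro.from_rotvec(s['orientation']).as_matrix();o=R@np.array([7.5,0,186]);p=np.array(s['tool_pos'])*1000+o
    print('tip u %.1f v %.1f z %.1f'%(p[:2]@u,p[:2]@v,p[2]),'axes u,v,z in tool:',(R.T@np.r_[u,0]).round(3),(R.T@np.r_[v,0]).round(3))
    t=np.r_[U*u+V*v,Z]-o;go(*t,yang)
E
python3 - <<'E'
from h import *
gotip(-133,632.5,67,-4.9)
E
```

```text
tip u -160.0 v 622.2 z 171.5 axes u,v,z in tool: [ 0.997 -0.012  0.07 ] [0.01  1.    0.023]
t 12.18 tcp [ 600.6 -231.6  356.5] yang -5.46 zax [ 0.029  0.068 -0.997] F [ 1.6 -1.1 -0.4] open 44.9
delta tool [ 19.7   7.6 106.3] yaw -0.0098
```

{"name": "apply_moves", "arguments": {"deltas": [[45,[19.7,7.6,0],-0.01],[45,[0,0,40],0],[45,[0,0,40],0],[45,[0,0,24],0],[45,[0,0,0],0]]}}

```text
t: 12.8
tool_pos: [0.6125, -0.2045, 0.2505]
orientation: [-2.282, -2.103, -0.101]
force: [-1.0, -0.2, 0.5]
opening: 0.0453
```

{"name": "apply_moves", "arguments": {"deltas": [[45,[0,0,0],0],[45,[0,0,0],0]]}}

```text
t: 13.05
tool_pos: [0.614, -0.2064, 0.2553]
orientation: [-2.287, -2.109, -0.106]
force: [0.1, -0.4, 0.7]
opening: 0.0449
```

Run:
```python
from h import *
gotip(-110,632.5,67,-4.9)
```

```text
tip u -133.8 v 633.7 z 70.4 axes u,v,z in tool: [0.998 0.002 0.07 ] [-0.003  1.     0.025]
t 13.05 tcp [ 614.  -206.4  255.3] yang -4.7 zax [ 0.031  0.067 -0.997] F [ 0.1 -0.4  0.7] open 44.9
delta tool [23.5 -1.2  5. ] yaw 0.0035
```

{"name": "apply_moves", "arguments": {"deltas": [[45,[8,-1.2,3],0.0035],[45,[8,0,1],0],[45,[6,0,0.5],0],[45,[5,0,0.3],0],[45,[5,0,0.3],0]]}}

```text
t: 13.68
tool_pos: [0.6147, -0.1743, 0.2504]
orientation: [-2.29, -2.103, -0.102]
force: [-0.1, -6.3, -1.2]
opening: 0.0452
```

{"name": "apply_moves", "arguments": {"deltas": [[45,[5,0,0.3],0],[45,[5,0,0.4],0],[45,[5,0,0.3],0],[45,[5,0,0.4],0],[45,[5,0,0.3],0]]}}

```text
t: 14.3
tool_pos: [0.6168, -0.1498, 0.2504]
orientation: [-2.29, -2.103, -0.102]
force: [-0.6, -5.4, -1.1]
opening: 0.0447
```

Run:
```python
from h import *
gotip(-37,632.5,67,-4.9)
```

```text
tip u -77.4 v 631.2 z 65.4 axes u,v,z in tool: [ 0.998 -0.002  0.069] [0.001 1.    0.022]
t 14.3 tcp [ 616.8 -149.8  250.4] yang -4.93 zax [ 0.028  0.067 -0.997] F [-0.6 -5.4 -1.1] open 44.7
delta tool [40.4  1.2  1.2] yaw -0.0005
```

The push is at a steady 6 N or so. Continuing.

{"name": "apply_moves", "arguments": {"deltas": [[45,[5,0,0.2],0],[45,[5,0,0.3],0],[45,[5,0,0.3],0],[45,[5,0,0.3],0],[45,[5,0,0.3],0]]}}

```text
t: 14.92
tool_pos: [0.6188, -0.1249, 0.2504]
orientation: [-2.29, -2.103, -0.101]
force: [-0.8, -6.5, -3.3]
opening: 0.045
```

{"name": "apply_moves", "arguments": {"deltas": [[45,[4,0,0.2],0],[45,[3,0,0.2],0],[45,[2,0,0.1],0],[45,[0,0,0],0]]}}

```text
t: 15.42
tool_pos: [0.6195, -0.1157, 0.2504]
orientation: [-2.29, -2.103, -0.101]
force: [-0.1, -5.0, -3.2]
opening: 0.045
```

Run:
```python
from h import *
gotip(-37,632.5,67,-4.9)
im=viewer.read_camera('top');cv2.imwrite('pics/t2.png',im)
a=im[185:270,230:440];cv2.imwrite('pics/t2c.png',cv2.resize(a,None,fx=3.8,fy=3.8,interpolation=cv2.INTER_CUBIC))
```

```text
tip u -43.1 v 630.9 z 65.4 axes u,v,z in tool: [ 0.998 -0.002  0.069] [0.001 1.    0.021]
t 15.43 tcp [ 619.5 -115.7  250.4] yang -4.92 zax [ 0.027  0.067 -0.997] F [-0.1 -5.  -3.2] open 45.0
delta tool [ 6.2  1.6 -1.1] yaw -0.0003
```

View pics/t2c.png

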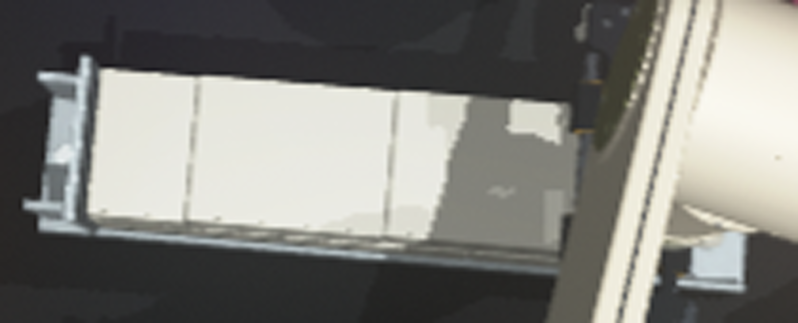

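The half is nearly at the plate (left edge at about px 95). The joints are closed at about px 193 and px 392. I'll press on in small steps until the force rises.

{"name": "apply_moves", "arguments": {"deltas": [[45,[1.5,0,0.1],0],[45,[1,0,0.1],0],[45,[0,0,0],0]]}}

```text
t: 15.85
tool_pos: [0.6197, -0.1134, 0.2504]
orientation: [-2.29, -2.103, -0.101]
force: [-0.2, -5.8, -3.1]
opening: 0.0451
```

{"name": "apply_moves", "arguments": {"deltas": [[45,[1,0,0.1],0],[45,[1,0,0],0],[45,[0,0,0],0]]}}

```text
t: 16.23
tool_pos: [0.6198, -0.1114, 0.2504]
orientation: [-2.29, -2.102, -0.101]
force: [0.2, -6.7, -2.9]
opening: 0.045
```

{"name": "apply_moves", "arguments": {"deltas": [[45,[1,0,0.1],0],[45,[0,0,0],0]]}}

```text
t: 16.48
tool_pos: [0.6199, -0.1105, 0.2504]
orientation: [-2.29, -2.103, -0.101]
force: [-0.5, -6.6, -3.3]
opening: 0.0448
```

{"name": "apply_moves", "arguments": {"deltas": [[45,[1,0,0.1],0],[45,[0,0,0],0]]}}

```text
t: 16.73
tool_pos: [0.62, -0.1099, 0.2504]
orientation: [-2.291, -2.103, -0.1]
force: [-0.7, -8.9, -2.8]
opening: 0.0447
```

{"name": "apply_moves", "arguments": {"deltas": [[45,[0.5,0,0],0],[45,[0,0,0],0]]}}

```text
t: 16.98
tool_pos: [0.62, -0.1097, 0.2504]
orientation: [-2.291, -2.103, -0.1]
force: [-0.2, -9.5, -2.4]
opening: 0.045
```

{"name": "apply_moves", "arguments": {"deltas": [[45,[1,0,0.1],0],[45,[0,0,0],0]]}}

```text
t: 17.23
tool_pos: [0.62, -0.1094, 0.2504]
orientation: [-2.292, -2.103, -0.098]
force: [-0.9, -14.1, -3.2]
opening: 0.0447
```

{"name": "apply_moves", "arguments": {"deltas": [[45,[1,0,0.1],0],[45,[0,0,0],0]]}}

```text
t: 17.48
tool_pos: [0.62, -0.1091, 0.2505]
orientation: [-2.293, -2.104, -0.097]
force: [-2.5, -17.1, -3.1]
opening: 0.045
```

{"name": "apply_moves", "arguments": {"deltas": [[45,[1,0,0],0],[45,[0,0,0],0]]}}

```text
t: 17.73
tool_pos: [0.62, -0.1088, 0.2505]
orientation: [-2.294, -2.104, -0.095]
force: [-3.1, -19.8, -3.5]
opening: 0.0454
```

The course is tight: it no longer moves at 20 N. I'll back off, rise clear and check.

{"name": "apply_moves", "arguments": {"deltas": [[45,[-6,0,0],0],[45,[-15,0,-1],0],[45,[-20,0,-2],0],[45,[0,0,-40],0],[45,[0,0,-55],0]]}}

```text
t: 18.35
tool_pos: [0.6136, -0.1536, 0.3447]
orientation: [-2.287, -2.099, -0.101]
force: [0.5, -0.0, -0.1]
opening: 0.0451
```

{"name": "apply_moves", "arguments": {"deltas": [[45,[0,-55,0],0],[45,[0,-55,0],0],[45,[0,-55,0],0],[45,[0,-55,0],0],[45,[0,0,0],0]]}}

```text
t: 18.98
tool_pos: [0.3922, -0.1337, 0.3402]
orientation: [-2.29, -2.101, -0.103]
force: [1.0, 0.8, -0.1]
opening: 0.0447
```

Run:
```python
from h import *
im=viewer.read_camera('top');cv2.imwrite('pics/t3.png',im);s=viewer.read_camera('side');cv2.imwrite('pics/s3.png',s)
a=cv2.resize(im[185:270,230:440],None,fx=3.8,fy=3.8,interpolation=cv2.INTER_CUBIC);b=cv2.resize(s[170:320,220:420],None,fx=1.8,fy=1.8,interpolation=cv2.INTER_CUBIC)
o=np.zeros((600,800,3),np.uint8);o[:a.shape[0],:a.shape[1]]=a;o[326:326+b.shape[0],:b.shape[1]]=b[:274];cv2.imwrite('pics/f3.png',o)
g=cv2.cvtColor(im,cv2.COLOR_BGR2GRAY)
for n,q in (('half',(258,279)),('full1',(284,331)),('full2',(338,383))): print(n,faredge(g,*q))
print(g[225,250:262],g[225,276:290],g[225,328:340],g[230,378:392])
print(np.round(robot.read_state()['tool_pos'],3))
d=cv2.absdiff(im,cv2.imread('pics/t1.png')).max(2);print('near diffs quarter/spare/meter/jar/others',[int((d[r]>60).sum()) for r in (np.s_[295:345,215:255],np.s_[290:345,425:495],np.s_[205:270,115:195],np.s_[235:275,465:520],np.s_[100:200,240:500])])
```

```text
half v mid 676.36 slope deg 0.55
full1 v mid 677.42 slope deg 0.11
full2 v mid 677.76 slope deg 0.14
[189 133 196 227 227 227 227 227 227 228 228 228] [230 186 194 226 229 229 229 229 229 229 229 229 229 229] [230 227 178 206 231 230 230 230 230 230 230 230] [229 230 230 230 204 160 147 149 148 148 147 148 148 148]
[ 0.395 -0.134  0.342]
near diffs quarter/spare/meter/jar/others [0, 607, 0, 0, 0]
```

View pics/f3.png

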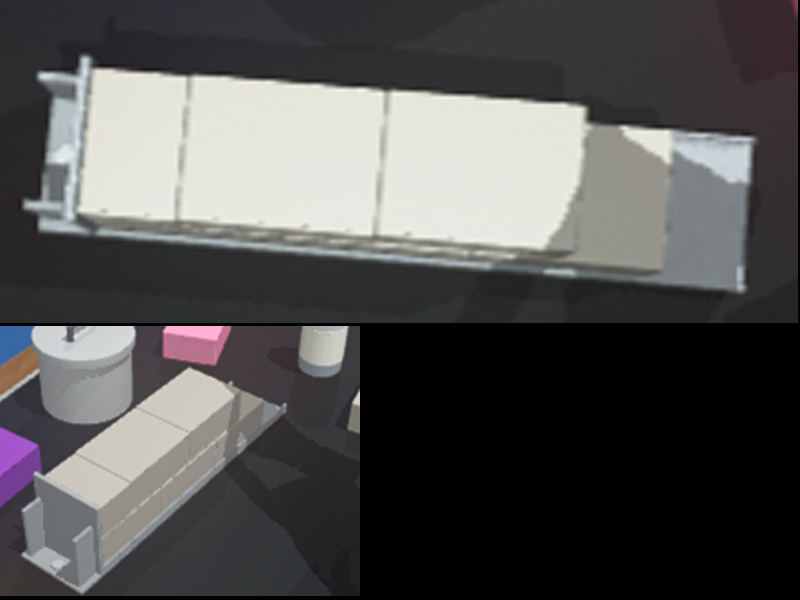

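The final view shows the half against the plate, both joints closed (about px 183 and 382) and the joints staggered over low_3, low_2 and low_1. The far edges agree to about 1.4 mm. The only change near the spare is the arm's shadow. Handing in.

```bash
python3 -c "
from plant import order
print(order.close_job())"
```

```text
the job is handed in; nothing more can be done
None
```

The job is done and handed in at about 19 s. I set the half brick down in the open space (contact felt at about 1 N), then pushed full_2 and full_1 along until the course stopped moving at 20 N. The gripper then backed off and rose clear.

**Passed**
- The half sits against the end plate and both second-course joints are closed.
- Each full brick bridges a joint of the bottom course.
- The quarter, meter, jar and the area behind the wall show no change in the images.

**Less certain**
- The far edges agree to about 1.4 mm, with the half about 1 mm nearer the robot than the full bricks. Its edge reads about 0.4° off theirs, which is close to pixel noise.
- Pixels changed around the spare brick. I took this to be the arm's shadow moving, because the arm never went near it.
- Partway through, joint 6 reached the end of its range. The tool was left tilted by about 4° for the push, and I saw no effect from this.

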